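# Fit the filter cartridge in the bayonet socket of the air unit

## Robot

A 7-joint arm with a two-finger parallel gripper is mounted at the origin on a cart in front of the work surface, level with it; the furniture and walls round the work are solid. World frame = base frame: x ahead of the robot, y to its left, z up, the work surface at z = 0. Lengths are in m, angles in rad, forces in N, time in s.
With the tool pointing down it reaches from about 0.35 to 0.9 m from the base axis. Payload 19.9 kg.
Tool frame: the origin (TCP) lies midway between the tips of the shut fingers; the grasp point (between the pads) lies 19 mm behind it (env.pinch_z is the distance from the TCP to the grasp point, in m); z points along the fingers, x is the direction in which the jaws open and shut, and the axes are right-handed (so a half turn about z gives the same grasp; the last joint's range is limited). The gripper opens to 94 mm and grips with 3 to 60 N. Pads are 16 mm wide; open, the fingers measure 119 mm over their backs; the gripper's body (75 mm by 177 mm) begins 78 mm behind the grasp point.
Start: joints at [1.149, 0.417, -0.01, 1.614, 0.005, 1.111, -0.053], TCP at [0.232, -0.58, 0.205] pointing down, gripper open.
Joint ranges: [-2.81, 2.81], [-0.39, 2.02], [-1.27, 1.25], [0.06, 2.57], [-1.19, 4.33], [0.19, 2], [-2.82, 2.82]. Speed limits (rad/s): [1.89, 1.89, 2.39, 2.39, 3.01, 3.01, 3.01].

## Interface

Orientations are given as a unit quaternion [w, x, y, z].
In Python, from station import env gives the robot as it stands. The module is installed in compiled form; this text tells all that it offers.
- The arm moves only by the shell command python3 -m crank 'ROWS' [OPENING] [FORCE]. ROWS is a JSON object of lists of equal length, an entry for each row: "travel": the shift along the tool's x, y, z normalised to -1 to 1, where 1 is 0.12 m, a list of three; "turn": the turn about the tool's z normalised to -1 to 1, where 1 is pi/2 rad. A call has 1 to 12 rows; each row is the pose to reach, as a shift and turn from the pose commanded when the call began, along the tool's axes at that moment; what a row does not reach only later rows make up. A row lasts 1/12 s, in which the tool goes at most 41.7 mm and 7.16 degrees, less where a joint would pass 70% of its speed; a pose out of reach is approached as far as the arm can. A call with a number of a shift or a turn outside -1 to 1 is refused whole. A call with a gripper value outside its range is refused whole. OPENING is the closure in counts, from 0 (fully open) to 255 (shut), set as the call begins (- or left out, the last holds). The fingers move at their own pace and stop on an object; FORCE is the grip in N (left out, the last holds). Time passes only in rows, so rows that repeat a pose let the fingers close. It gives the time, the measured TCP pose, the force and the opening at its end, in the units of the state.
- env.get_obs(): the state, without advancing time (a new reading comes with each control period).
- env.capture(name): name is "scene" or "top" or "wrist"; returns a dict with "image" (480x640x3 uint8, blue, green, red), "range_z" (480x640 float32, m along the optical axis (not along the pixel's ray), 0 where there is no reading), "mtx" (3x3 intrinsics, pixels), "rvec" (rotation vector, rad) and "tvec" (3), from world to camera coordinates, as OpenCV has them. Camera axes: x right, y down, z forward; pixel columns grow to the right and rows downward; lengths in m; the calibration is good to about 2 mm. A picture is of the moment at which its call begins.
- env.job_done(): hands the job in, once; it reports no verdict.
Trained networks look in a picture, given as the dict that the camera call returned (one of the last four; its "shot" number tells which), for a name from the list of things; names that differ only in an ending like _2 or _b are one class to them, and where a whole thing is asked for, a point or a joint stands for the part that bears it (a point fixed in the world has none). Each returns a list of dicts, best first, with "p" (0 to 1); they miss things now and then, are a little off and sometimes report something else, mostly with a low value. They report only what shows in the picture. A call takes as long as a camera call. They do not tell look-alikes from the thing itself.
- env.silhouettes(picture, label): "mask" (480x640 bool, what is visible of it) and "bbox" ([left, top, right, bottom] in pixels, round what is visible of it).
The state is a dict: "time": time; "qpos": joint angles; "dq": joint speeds; "joint_efforts": joint torques, N m; "position": TCP position; "eef_rot": TCP orientation; "wrist_force": force on the tool from outside, world axes, zero at the start; "ft_torque": the same for the moment, N m; "finger_gap": finger opening in m.
Only numpy, scipy, OpenCV 4.12 (cv2) and the standard library are available. Lean on these libraries where they do the work, as an engineer would, in place of code of your own. Each camera call takes 0.05 s, during which the arm holds its last target.

## Task

Take the spare filter cartridge out of its stand and lock it in the bayonet socket on the air unit: feel for the two slots without forcing, press it down against the spring, twist it clockwise to the stop and let it rise into its notches. Only when it is locked, swing the unit's valve lever all the way over to the back. Leave the other things on the bench where they are.

Things in the scene. Friction and masses are not known exactly. Their poses are not given: they have to be found in the camera images.
- cartridge: spare filter cartridge, 0.12 kg, 96 mm tall, upright in the stand. Origin: centre of its underside, z up its axis. Aluminium nose of radius 15 mm from 0 to 29 mm (lowest 8 mm taper from radius 11); two round pins 5 mm thick stick out along +x and -x to radius 21 mm, centred 12.5 mm up; white ribbed round body, radius 25 mm, from 29 to 62 mm. Half a turn about z makes no difference.
- cartridge_grip (a point): grip point on the grey bar on top of the cartridge, 84 mm above its origin, axes as the cartridge's. The bar reaches from 62 to 96 mm above the origin, is 38 mm long along x (in line with the pins) and 16 mm thick along y: pinch it across y, fingertips above the white body's top at 62 mm.
- stand: fixed grey plastic block, 72 x 132 x 40 mm (x, y, z), origin at the centre of its underside; two through holes of 44.5 mm, 32 mm to +y and -y of its centre; the cartridge hangs by its body's shoulder in the -y hole, its origin 11 mm above the bench; lift it 30 mm to clear. A microscope stands left of it and behind. A spent cartridge like it lies in the steel tray on the right: not that one.
- air_unit: fixed white instrument case, 150 x 230 x 55 mm (x, y, z), origin at the centre of its underside, x towards its back. A round grey filter head (radius 34 mm, 36 mm tall) with the socket stands 45 mm to +y of the origin; the shut-off valve stands 62 mm to -y. Pins and socket are damaged if the cartridge bears on the unit with more than 40 N.
- socket (a point): centre of the socket's rim, 91 mm above the bench, axes as the unit's: aluminium ring, bore radius 16 mm, two opposite slots for the pins with 0.05 rad of play either way. The ring's turn is not measured: to enter, the cartridge's x axis must lie 0.40 rad (give or take 0.45) counterclockwise from above of this x axis. With pins resting on the rim its origin is 10 mm below this point.
- track (a point): on the socket's axis, 12.5 mm below the rim, mid-height of the two tracks that lead clockwise from the slots. Roof 8 mm and floor 17 mm below the rim: to twist, the cartridge's origin must be 23 to 27 mm below the rim. 0.70 rad clockwise from the slots are notches 3 mm up in the roof, the stop is 0.05 rad further; locked there, the origin is 20 mm below the rim.
- plunger (a joint): travel (m) of the spring plunger in the socket, grows downward. At 0 its top is 12 mm below the rim, where it meets the cartridge's underside. It pushes up with 3.5 N there and 0.45 N more per mm: 7 N when the cartridge is locked (0.008), 10 N fully pressed (0.015). An unlocked cartridge floats on it with its origin 12 mm below the rim.
- valve_lever (a joint): angle of the shut-off lever on the air unit (rad), it stays where it is left: 0 = leaning 0.6 rad to the front (-x of the unit), 1.2 = over to the back (+x), its stop. The pivot is 75 mm above the bench, its axis along the unit's y; the lever is 60 mm long; 0.06 N m moves it.
- valve_lever_tip (a point): upper end of the valve lever's black sleeve (15 mm thick, from 34 to 60 mm from the pivot)
- beaker: empty clear beaker, 52 mm wide and 70 mm tall, a bystander; origin at the centre of its underside
- timer: flat white lab timer, 60 x 68 x 19 mm, a bystander; origin at the centre of its underside
- petri_dish: petri dish, 61 mm wide and 16 mm tall, a bystander; origin at the centre of its underside
- wipes_box: small white carton, 54 x 67 x 60 mm, a bystander; origin at the centre of its underside
Mind the look-alikes: they are no part of the job. Leave any yellow look-alike of the cartridge alone.

How it is judged:
On the way, in this order (a step that is already met when the one before it is completed fails the run):
1. the cartridge is pressed down in the socket past its locking height (z of cartridge in the frame of socket below -0.0222 m and horizontal distance between cartridge and socket below 0.003 m and value of joint valve_lever below 0.4 rad), for 0.05 s.
2. the cartridge has risen into its notches and is locked (origin 18.5 to 21.5 mm below the rim) while the lever is still at the front (z of cartridge in the frame of socket between -0.0215 and -0.0185 m and horizontal distance between cartridge and socket below 0.003 m and contact force between the fingers and cartridge below 0.1 N and value of joint valve_lever below 0.4 rad), for 0.2 s.
3. the valve lever is over to the back (value of joint valve_lever above 1 rad), for 0.1 s.
At the end, for the whole second after the job is handed in: The cartridge is locked in the socket: its origin 18.5 to 21.5 mm below the rim and within 3 mm of the socket's axis, tilted less than 0.08 rad, at rest; the valve lever stands beyond 1.0 rad (z of cartridge in the frame of socket between -0.0215 and -0.0185 m and horizontal distance between cartridge and socket below 0.003 m and angle between cartridge's own z axis and vertical below 0.08 rad and linear speed of cartridge below 0.01 m/s and value of joint valve_lever above 1 rad); the robot touches nothing.
It fails at once if the cartridge is forced: it bears on the air unit with more than 40 N (contact force between cartridge and air_unit above 40 N).
It fails at once if a bystander is moved more than 30 mm (distance of any of beaker, timer, petri_dish, wipes_box from where it was at the start of the episode above 0.03 m).
It also fails if it takes over 72 s, if anything falls off the work surface, if the arm or the gripper's body presses on something with over 40 N, if the wrist force passes 120 N, or if a joint passes its speed limit or range.

## Working session

There is one attempt and no reset: what is moved stays moved. The work goes in short steps, Python scripts to look and compute and a shell command to move; the robot and the scene stay as the last step left them, time stands still between calls to the robot, and variables do not carry over. Pictures are saved under pics/ and viewed, and the job is handed in when it is done.

```bash
mkdir -p pics; cat > h.py <<'E'
import numpy as np, cv2
from station import env
def save(c,n): cv2.imwrite(f'pics/{n}.png',c['image'])
def cloud(c):
    K=np.array(c['mtx']);R,_=cv2.Rodrigues(np.array(c['rvec'],float));t=np.array(c['tvec'],float).ravel()
    z=c['range_z'];v,u=np.mgrid[:480,:640]
    P=np.stack([(u-K[0,2])/K[0,0]*z,(v-K[1,2])/K[1,1]*z,z],-1)
    return (P-t)@R   # world
def proj(c,p):
    return cv2.projectPoints(np.array(p,float).reshape(-1,3),np.array(c['rvec'],float),np.array(c['tvec'],float),np.array(c['mtx'],float),None)[0].reshape(-1,2)
E
python3 - <<'E'
from h import *
for n in ['scene','top','wrist']:
    c=env.capture(n);save(c,n+'0')
    np.savez(f'{n}0.npz',**{k:c[k] for k in ['image','range_z','mtx','rvec','tvec']})
    W=cloud(c)
    for l in ['cartridge','stand','air_unit','valve_lever','cartridge_grip','socket','beaker','timer','petri_dish','wipes_box']:
        try:
            for d in env.silhouettes(c,l)[:3]:
                m=d['mask']&(c['range_z']>0)
                print(n,l,round(d['p'],2),d['bbox'],np.median(W[m],0).round(3),W[m].max(0).round(3),W[m].min(0).round(3))
        except Exception as e: print(n,l,e)
print(env.get_obs(),env.pinch_z)
E
```

```text
scene cartridge 0.86 [277.2, 293.2, 303.7, 328.7] [0.463 0.177 0.073] [0.535 0.194 0.11 ] [ 0.443  0.08  -0.004]
scene cartridge 0.73 [260.5, 252.7, 286.5, 286.2] [0.559 0.085 0.061] [0.594 0.104 0.098] [ 0.541  0.007 -0.   ]
scene stand 0.79 [259.3, 303.7, 308.9, 374.8] [0.446 0.218 0.038] [0.528 0.273 0.062] [ 0.402  0.1   -0.003]
scene air_unit 0.77 [274.2, 186.0, 371.7, 271.6] [ 0.533 -0.081  0.055] [ 0.657 -0.004  0.136] [ 0.468 -0.346 -0.004]
scene valve_lever 0.53 [336.9, 187.4, 347.8, 200.2] [ 0.528 -0.179  0.115] [ 0.599 -0.174  0.136] [ 0.514 -0.299 -0.002]
scene valve_lever 0.32 [274.9, 186.5, 369.7, 271.4] [ 0.533 -0.081  0.055] [ 0.659 -0.004  0.134] [ 0.468 -0.299 -0.004]
scene cartridge_grip 0.89 [264.5, 250.9, 283.4, 286.3] [0.559 0.085 0.061] [0.628 0.104 0.098] [ 0.541  0.035 -0.003]
scene cartridge_grip 0.65 [274.3, 294.2, 300.9, 327.6] [0.462 0.177 0.073] [0.509 0.194 0.11 ] [ 0.443  0.094 -0.001]
scene socket 0.88 [275.2, 184.5, 369.9, 271.8] [ 0.533 -0.08   0.055] [ 0.64  -0.004  0.136] [ 0.468 -0.299 -0.003]
scene beaker 0.56 [332.9, 285.9, 357.7, 325.4] [0.383
[... 1637 characters left out ...]
e': 1.65, 'qpos': array([ 1.14952516,  0.4173907 , -0.01028401,  1.61358823,  0.00470855,
        1.11072551, -0.05300004]), 'dq': array([ 0.00110834,  0.00130654,  0.00135458,  0.0014884 ,  0.00039916,
        0.0008209 , -0.00027283]), 'joint_efforts': array([ 1.06309948e-03, -8.51016784e+01,  6.38763942e-01, -4.26285732e+01,
       -4.86788282e-02,  1.36668957e-02,  1.68648540e-05]), 'position': array([ 0.23167462, -0.58045185,  0.20543593]), 'eef_rot': array([-1.30130089e-06,  8.27858887e-01, -5.60936415e-01, -5.05215133e-05]), 'wrist_force': array([ 0.60901201, -0.05262621, -0.24492505]), 'ft_torque': array([0.0304024 , 0.00842335, 0.03553781]), 'finger_gap': 0.09392061676195908} 0.0188
```

```bash
python3 - <<'E'
import cv2,numpy as np
a=np.load('top0.npz')['image'];cv2.imwrite('pics/topz.png',cv2.resize(a[130:320,180:450],None,fx=2.9,fy=2.9,interpolation=cv2.INTER_CUBIC))
E
```

```text
(no output)
```

View pics/scene0.png

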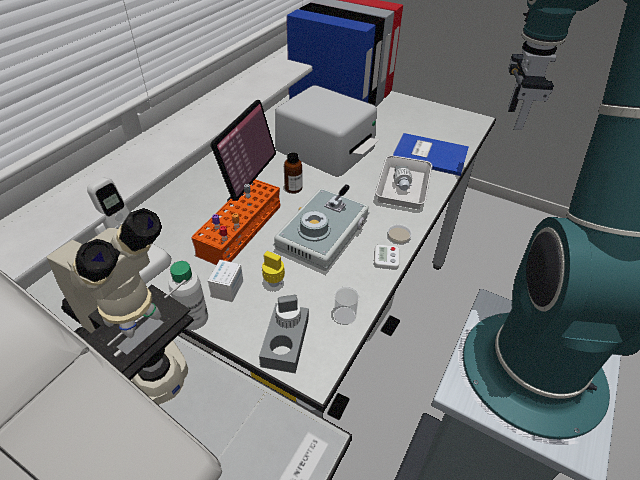

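View pics/topz.png

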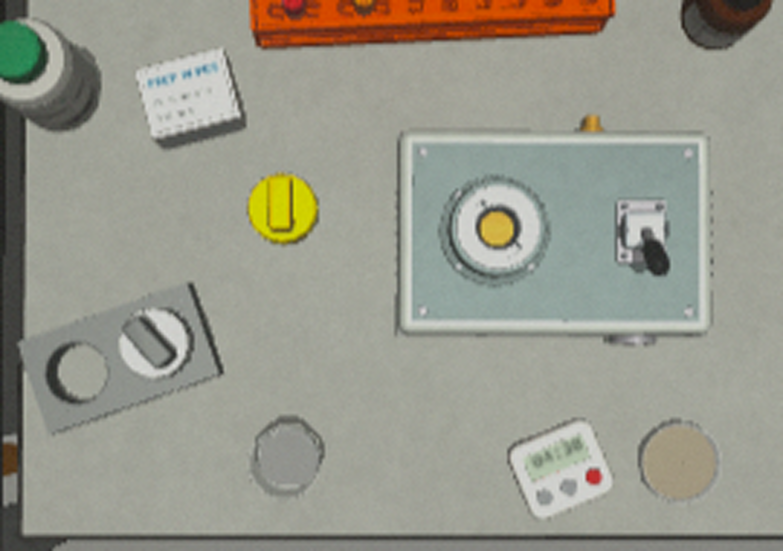

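The scene shows the white-bodied cartridge in the grey stand, in the top zoom at (155,342). The yellow look-alike is at (283,208), the socket at (498,229) with dark slot marks at the upper left and lower right, and the lever at (650,245), leaning to the front.

```bash
cat >> h.py <<'E'
from scipy.spatial.transform import Rotation as Ro
def rot(q): return Ro.from_quat([q[1],q[2],q[3],q[0]])
def yaw(q=None):  # world yaw of tool x
    q=env.get_obs()['eef_rot'] if q is None else q
    x=rot(q).apply([1,0,0]); return np.arctan2(x[1],x[0])
def plan(p,yw=None,half=True,o=None):
    """travel (units), turn (units) from measured pose to TCP p, yaw of tool x yw"""
    o=o or env.get_obs(); R=rot(o['eef_rot'])
    d=R.inv().apply(np.array(p)-o['position'])/0.12
    s=f"travel {d.round(3)}"
    if yw is not None:
        e=yw-yaw(o['eef_rot'])
        P=np.pi if half else 2*np.pi
        e=(e+P/2)%P-P/2
        s+=f" turn {-e/(np.pi/2):.4f}  (dyaw {e:.3f})"
    print(s)
E
python3 - <<'E'
from h import *
import sys
c=dict(np.load('top0.npz'));W=cloud(c)
def sel(x0,x1,y0,y1,z0,z1): 
    m=(W[...,0]>x0)&(W[...,0]<x1)&(W[...,1]>y0)&(W[...,1]<y1)&(W[...,2]>z0)&(W[...,2]<z1); return m
for nm,b in dict(bar=(.43,.51,.12,.2,.095,.13),body=(.43,.51,.12,.2,.065,.085),yell=(.53,.61,.03,.12,.09,.12),head=(.5,.6,-.13,-.03,.08,.1),case=(.45,.65,-.28,.02,.05,.065),stand=(.4,.53,.11,.28,.033,.047)).items():
    m=sel(*b);P=W[m];xy=P[:,:2].astype(np.float32)
    r=cv2.minAreaRect(xy*1000);e,v=np.linalg.eigh(np.cov(xy.T))
    print(nm,len(P),P.mean(0).round(4),np.median(P[:,2]).round(4),r,'ang',np.arctan2(v[1,1],v[0,1]).round(3),np.degrees(np.arctan2(v[1,1],v[0,1])).round(1))
plan([.463,.165,.25])
print(env.get_obs()['position'],yaw())
E
```

```text
bar 158 [0.4709 0.1668 0.1066] 0.1067 ((470.8461608886719, 167.2994384765625), (37.14129638671875, 16.776824951171875), 41.84120559692383) ang -2.406 -137.9
body 289 [0.4711 0.1645 0.0733] 0.0732 ((471.41827392578125, 166.74996948242188), (48.35722351074219, 48.18800354003906), 47.043182373046875) ang 2.403 137.7
yell 142 [0.5697 0.0772 0.096 ] 0.096 ((569.8131713867188, 77.22682189941406), (38.1826171875, 15.686270713806152), 4.142773628234863) ang -3.095 -177.3
head 702 [ 0.5521 -0.0767  0.0906] 0.0911 ((552.15576171875, -76.57743835449219), (65.84217071533203, 66.7031021118164), 89.56189727783203) ang 2.279 130.6
case 6288 [ 0.5516 -0.1244  0.0563] 0.0562 ((549.2830810546875, -122.58050537109375), (153.64939880371094, 230.20240783691406), 0.043317779898643494) ang 1.582 90.6
stand 1311 [0.4591 0.2004 0.0404] 0.0404 ((460.5057373046875, 197.9706268310547), (72.1260986328125, 132.91590881347656), 19.49592399597168) ang 1.893 108.5
travel [-5.055 -4.093 -0.371]
[ 0.23167462 -0.58045185  0.20543593] -1.1910329945994242
```

```bash
python3 - <<'E'
from h import *
plan([.50,-.077,.30],-.84)
E
```

```text
travel [-3.068 -3.632 -0.788] turn -0.2235  (dyaw 0.351)
```

```bash
python3 -m crank '{"travel":[[-0.2,-0.25,-0.2],[-0.4,-0.5,-0.4],[-0.6,-0.75,-0.6],[-0.8,-0.95,-0.79],[-0.8,-0.95,-0.79]],"turn":[0,0,0,0,0]}' 0
python3 -m crank '{"travel":[[-0.2,-0.25,0],[-0.4,-0.5,0],[-0.6,-0.75,0],[-0.8,-0.95,0],[-0.8,-0.95,0]],"turn":[0,0,0,0,0]}'
python3 -m crank '{"travel":[[-0.2,-0.25,0],[-0.4,-0.5,0],[-0.6,-0.75,0],[-0.8,-0.95,0],[-0.8,-0.95,0]],"turn":[0,0,0,0,0]}'
python3 -m crank '{"travel":[[-0.2,-0.25,0],[-0.4,-0.5,0],[-0.67,-0.78,0],[-0.67,-0.78,0],[-0.67,-0.78,0]],"turn":[-0.08,-0.16,-0.22,-0.22,-0.22]}'
python3 - <<'E'
from h import *
c=env.capture('wrist');save(c,'w1')
plan([.50,-.077,.30],-.84)
print(env.get_obs()['time'],env.get_obs()['qpos'])
np.savez('w1.npz',**{k:c[k] for k in ['image','range_z','mtx','rvec','tvec']})
E
```

```text
time: 2.07
position: [0.3056, -0.4455, 0.3041]
eef_rot: [0.0, 0.829, -0.559, 0.002]
wrist_force: [1.2, 1.1, 0.1]
finger_gap: 0.0938
time: 2.48
position: [0.3752, -0.3121, 0.3006]
eef_rot: [-0.001, 0.83, -0.558, 0.0]
wrist_force: [0.5, 0.0, 0.5]
finger_gap: 0.0936
time: 2.9
position: [0.4449, -0.1804, 0.3005]
eef_rot: [-0.001, 0.83, -0.558, 0.0]
wrist_force: [0.8, 0.0, 0.2]
finger_gap: 0.0938
time: 3.32
position: [0.5004, -0.0744, 0.3001]
eef_rot: [-0.0, 0.913, -0.408, -0.0]
wrist_force: [0.1, -1.1, -0.2]
finger_gap: 0.094
travel [0.005 0.003 0.001] turn -0.0026  (dyaw 0.004)
3.3667 [ 0.49695754  0.1434067  -0.4501471   1.7694048   0.06543423  1.24390125
 -0.81425542]
```

View pics/w1.png

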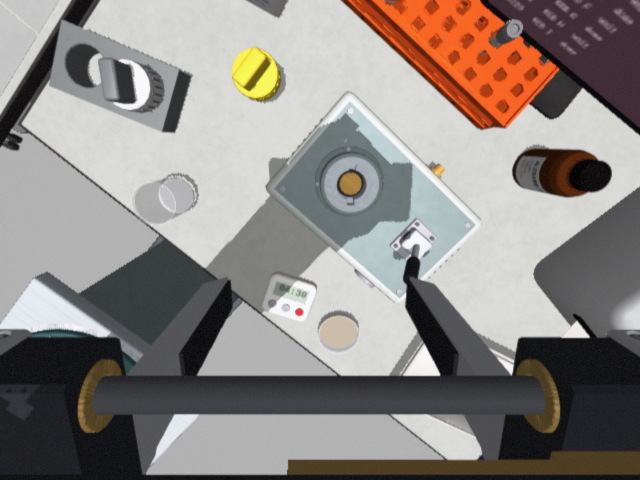

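The wrist picture shows the socket at about (350,182) with slot marks above and below it, the lever at (413,255) and the cartridge at (118,80).

```bash
python3 - <<'E'
from h import *
c=dict(np.load('w1.npz'));W=cloud(c)
cv2.imwrite('pics/w1z.png',cv2.resize(c['image'][132:232,300:400],None,fx=6,fy=6,interpolation=cv2.INTER_CUBIC))
def sel(x0,x1,y0,y1,z0,z1): 
    return (W[...,0]>x0)&(W[...,0]<x1)&(W[...,1]>y0)&(W[...,1]<y1)&(W[...,2]>z0)&(W[...,2]<z1)
for nm,b in dict(bar=(.43,.51,.12,.21,.095,.13),head=(.5,.6,-.13,-.03,.08,.1),case=(.45,.65,-.28,.02,.045,.065)).items():
    P=W[sel(*b)];xy=P[:,:2].astype(np.float32)
    print(nm,len(P),P.mean(0).round(4),np.median(P[:,2]).round(4),cv2.minAreaRect(xy*1000),cv2.minEnclosingCircle(xy*1000))
# rectified top view of rim plane z=.091, 0.2mm/px, centre .552,-.077; up=+x, left=+y
n=400;s=.0002
ii,jj=np.mgrid[:n,:n];X=.552-(ii-n/2)*s;Y=-.077-(jj-n/2)*s
p=proj(c,np.stack([X,Y,0*X+.091],-1)).reshape(n,n,2).astype(np.float32)
cv2.imwrite('pics/rect.png',cv2.resize(cv2.remap(c['image'],p[...,0],p[...,1],cv2.INTER_CUBIC),(600,600)))
E
```

```text
bar 920 [0.4699 0.1658 0.105 ] 0.1063 ((468.9042663574219, 167.43899536132812), (38.07545852661133, 16.307567596435547), 42.27052307128906) ((468.982421875, 167.32913208007812), 19.790048599243164)
head 2465 [ 0.5508 -0.0758  0.0905] 0.091 ((550.265625, -76.76453399658203), (66.5953140258789, 66.91799926757812), 41.894954681396484) ((550.2242431640625, -76.56343078613281), 33.8569450378418)
case 19292 [ 0.554  -0.115   0.0559] 0.0559 ((547.3429565429688, -121.6519775390625), (231.79925537109375, 156.320068359375), 89.40154266357422) ((550.9166259765625, -120.90618896484375), 133.12274169921875)
```

View pics/rect.png

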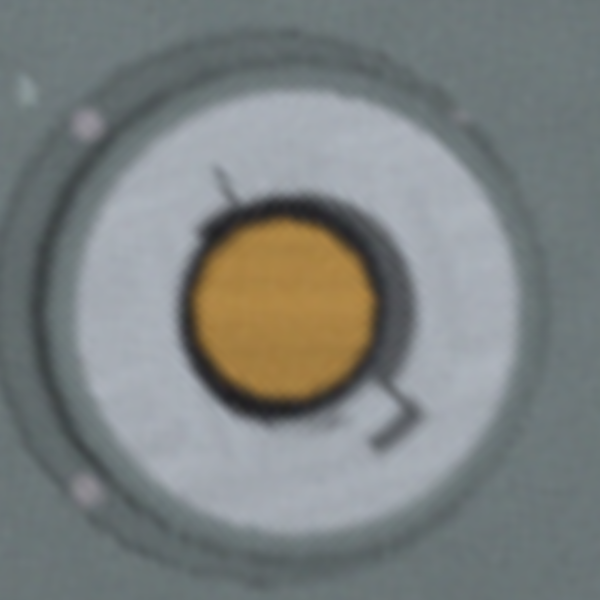

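View pics/w1z.png

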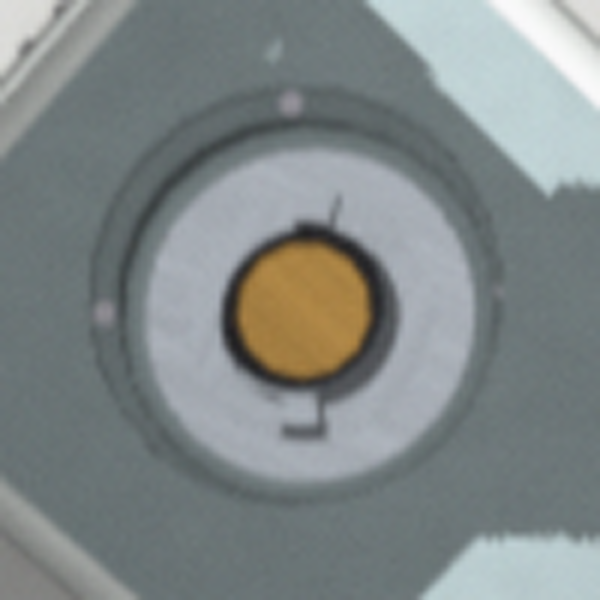

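```bash
python3 - <<'E'
from h import *
c=dict(np.load('w1.npz'));W=cloud(c)
n=300;s=.0002
ii,jj=np.mgrid[:n,:n];X=.5505-(ii-n/2)*s;Y=-.077-(jj-n/2)*s
p=proj(c,np.stack([X,Y,0*X+.091],-1)).reshape(n,n,2).astype(np.float32)
z=cv2.remap(W[...,2].astype(np.float32),p[...,0],p[...,1],cv2.INTER_NEAREST)
im=np.clip((z-.06)/.04*255,0,255).astype(np.uint8)
cv2.imwrite('pics/rectz.png',cv2.resize(cv2.applyColorMap(im,cv2.COLORMAP_JET),(600,600),interpolation=cv2.INTER_NEAREST))
E
```

```text
(no output)
```

View pics/rectz.png

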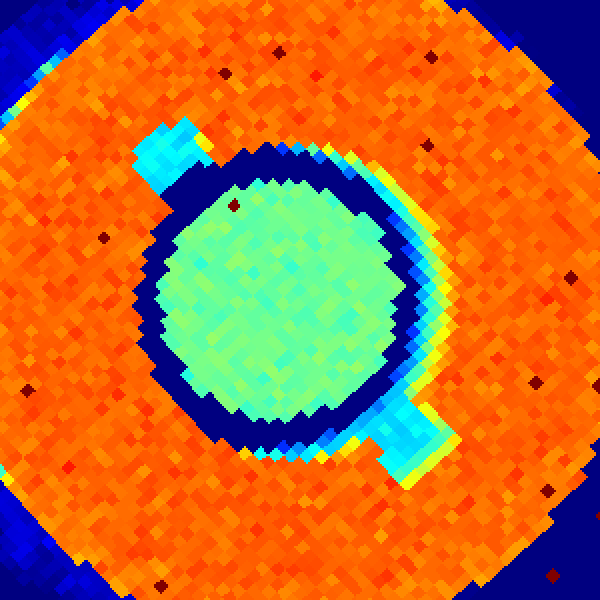

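The depth picture shows the two slots clearly, at (172,160) and (415,440).

```bash
python3 - <<'E'
from h import *
c=dict(np.load('w1.npz'));W=cloud(c)
m=(W[...,2]>.06)&(W[...,2]<.085)&(np.hypot(W[...,0]-.5505,W[...,1]+.0768)<.024)&(np.hypot(W[...,0]-.5505,W[...,1]+.0768)>.0175)
n,l,_,_=cv2.connectedComponentsWithStats(m.astype(np.uint8))
C=[]
for i in range(1,n):
    P=W[l==i]
    if len(P)>8: print(len(P),P.mean(0).round(4), np.median(P[:,2])); C.append(P.mean(0))
for P in C:
    d=P[:2]-[.5503,-.0767]; print(np.arctan2(d[1],d[0]), np.hypot(*d))
# rim ring outer fit
P=W[(abs(W[...,2]-.091)<.003)&(np.hypot(W[...,0]-.5505,W[...,1]+.0768)<.04)]
print(cv2.minEnclosingCircle((P[:,:2]*1000).astype(np.float32)))
# lever
P=W[(W[...,2]>.075)&(abs(W[...,1]+.185)<.03)&(abs(W[...,0]-.55)<.07)]
print('lever',len(P),P.min(0).round(3),P.max(0).round(3),P[P[:,2]>.1].mean(0).round(3))
plan([.470,.167,.25],.735-np.pi/2)
E
```

```text
25 [ 0.5658 -0.0652  0.0749] 0.0746524967919983
38 [ 0.5355 -0.0906  0.0771] 0.07522925331986721
0.635590808604746 0.019317647026395556
-2.3894771663353467 0.02028661526740808
((550.197265625, -76.56022644042969), 33.850215911865234)
lever 852 [ 0.515 -0.2    0.075] [ 0.563 -0.166  0.135] [ 0.529 -0.18   0.122]
travel [-1.68  -1.161  0.418] turn -0.0052  (dyaw 0.008)
```

```bash
python3 -m crank '{"travel":[[-0.28,-0.2,0],[-0.56,-0.4,0],[-0.84,-0.58,0.1],[-0.84,-0.58,0.2]],"turn":[0,0,0,0]}' 0
python3 -m crank '{"travel":[[-0.28,-0.2,0.2],[-0.56,-0.4,0.4],[-0.84,-0.58,0.6],[-0.84,-0.58,0.7],[-0.84,-0.58,0.7]],"turn":[0,0,0,0,0]}'
python3 - <<'E'
from h import *
c=env.capture('wrist');save(c,'w2')
np.savez('w2.npz',**{k:c[k] for k in ['image','range_z','mtx','rvec','tvec']})
W=cloud(c)
P=W[(W[...,0]>.43)&(W[...,0]<.51)&(W[...,1]>.12)&(W[...,1]<.21)&(W[...,2]>.1)&(W[...,2]<.115)]
print(len(P),np.median(P,0),cv2.minAreaRect((P[:,:2]*1000).astype(np.float32)))
plan([.470,.167,.079],.735-np.pi/2)
E
```

```text
time: 3.7
position: [0.4839, 0.0504, 0.2768]
eef_rot: [-0.001, 0.913, -0.408, 0.001]
wrist_force: [-0.2, 0.5, 0.1]
finger_gap: 0.0939
time: 4.12
position: [0.4679, 0.1679, 0.189]
eef_rot: [0.001, 0.912, -0.409, -0.002]
wrist_force: [-0.4, -0.3, 0.1]
finger_gap: 0.0939
1000 [0.46987337 0.16925552 0.10692828] ((469.0494689941406, 168.61749267578125), (37.40404510498047, 15.562889099121094), 41.93331527709961)
travel [ 0.001 -0.012  0.931] turn -0.0056  (dyaw 0.009)
```

View pics/w2.png

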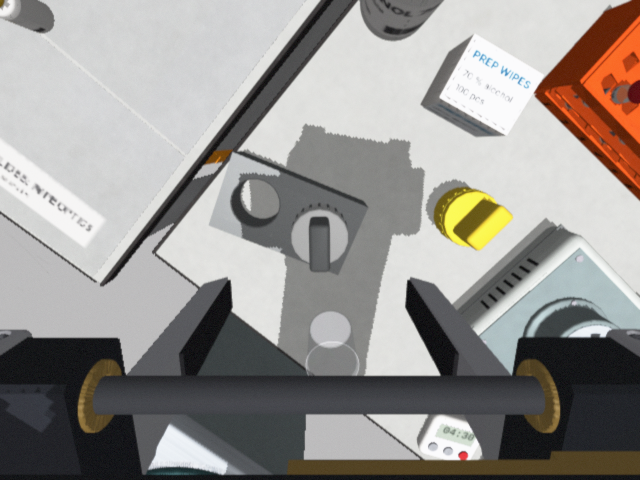

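```bash
python3 -m crank '{"travel":[[0,-0.01,0.25],[0,-0.01,0.5],[0,-0.01,0.75],[0,-0.01,0.92],[0,-0.01,0.92],[0,-0.01,0.92]],"turn":[-0.005,-0.005,-0.005,-0.005,-0.005,-0.005]}' 0
python3 -m crank '{"travel":[[0,0,0],[0,0,0],[0,0,0],[0,0,0],[0,0,0],[0,0,0],[0,0,0],[0,0,0]],"turn":[0,0,0,0,0,0,0,0]}' 255 30
```

```text
time: 4.67
position: [0.4716, 0.1657, 0.0824]
eef_rot: [0.0, 0.913, -0.408, -0.0]
wrist_force: [0.8, -0.2, 0.5]
finger_gap: 0.0938
time: 5.33
position: [0.471, 0.1672, 0.0819]
eef_rot: [-0.0, 0.914, -0.407, -0.0]
wrist_force: [-0.8, -0.8, -0.5]
finger_gap: 0.0445
```

```bash
python3 -m crank '{"travel":[[0,0,0.025],[0,0,0.025],[0,0,0.025],[0,0,0.025],[0,0,0.025],[0,0,0.025],[0,0,0.025]],"turn":[0,0,0,0,0,0,0]}' 255 30
python3 -c "
from h import *
for i in range(5):
  c=env.capture('top'); o=env.get_obs();print(o['position'].round(4),yaw(o['eef_rot']).round(4),o['wrist_force'].round(2),o['finger_gap'].round(4))"
```

```text
time: 5.92
position: [0.471, 0.1671, 0.0788]
eef_rot: [0.0, 0.914, -0.407, -0.0]
wrist_force: [0.8, 0.0, -1.5]
finger_gap: 0.0161Traceback (most recent call last):
  File "<string>", line 4, in <module>
    c=env.capture('top'); o=env.get_obs();print(o['position'].round(4),yaw(o['eef_rot']).round(4),o['wrist_force'].round(2),o['finger_gap'].round(4))
                                                                                                                            ^^^^^^^^^^^^^^^^^^^^^
AttributeError: 'float' object has no attribute 'round'
```

```bash
python3 -m crank '{"travel":[[0,0,-0.15],[0,0,-0.35],[0,0,-0.6],[0,0,-0.85],[0,0,-1],[0,0,-1]],"turn":[0,0,0,0,0,0]}'
python3 - <<'E'
from h import *
for n in ('wrist','top'):
    c=env.capture(n);save(c,n+'3')
    W=cloud(c);o=env.get_obs();p=o['position']
    for z0,z1 in((-.006,.004),(.019,.035)):
        m=(np.hypot(W[...,0]-p[0],W[...,1]-p[1])<.035)&(W[...,2]>p[2]-z1)&(W[...,2]<p[2]+.05)
        P=W[m]
    P=W[(np.hypot(W[...,0]-p[0],W[...,1]-p[1])<.035)&(abs(W[...,2]-(p[2]-.0058))<.004)]
    if len(P)>20: print(n,'body',len(P),P.mean(0),cv2.minEnclosingCircle((P[:,:2]*1000).astype(np.float32)))
    print(p.round(4),yaw(o['eef_rot']),o['wrist_force'].round(2),o['finger_gap'])
E
```

```text
time: 6.47
position: [0.4725, 0.1678, 0.2024]
eef_rot: [-0.001, 0.914, -0.407, 0.002]
wrist_force: [0.7, 0.1, -1.7]
finger_gap: 0.0159
wrist body 1704 [0.48338761 0.17759767 0.1966095 ] ((472.25640869140625, 167.50270080566406), 24.962142944335938)
[0.4718 0.1673 0.2003] -0.8379163522483805 [-1.    0.13 -1.73] 0.015593469764022498
[0.4711 0.167  0.1989] -0.8379208219819033 [-0.14 -0.75 -2.09] 0.015939051493268835
```

View pics/wrist3.png

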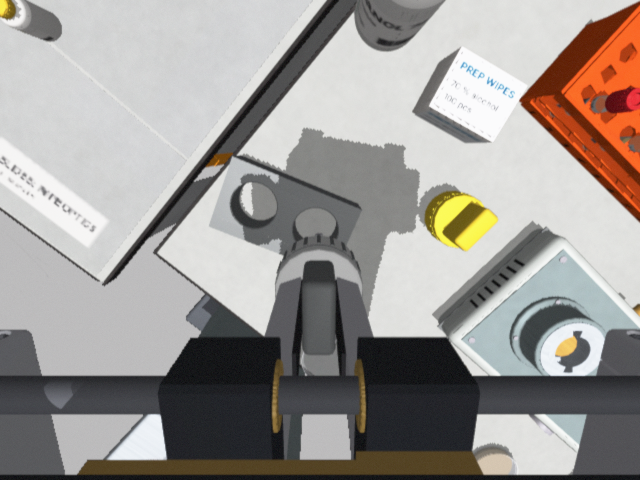

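```bash
python3 - <<'E'
from h import *
c=env.capture('wrist');W=cloud(c)
np.savez('w3.npz',**{k:c[k] for k in ['image','range_z','mtx','rvec','tvec']})
r=np.hypot(W[...,0]-.5505,W[...,1]+.0768)
m=(W[...,2]>.065)&(W[...,2]<.083)&(r<.024)&(r>.0175)
n,l,_,_=cv2.connectedComponentsWithStats(m.astype(np.uint8))
for i in range(1,n):
    P=W[l==i]
    if len(P)>8: print(len(P),P.mean(0).round(4), np.median(P[:,2]))
P=W[(abs(W[...,2]-.091)<.003)&(r<.04)]
print(len(P),cv2.minEnclosingCircle((P[:,:2]*1000).astype(np.float32)))
plan([.551,-.0767,.19],.70-np.pi/2)
E
```

```text
44 [ 0.5378 -0.0916  0.0774] 0.0769575559531003
2541 ((550.1583251953125, -75.18280029296875), 33.88434600830078)
travel [1.956 0.861 0.068] turn 0.0211  (dyaw -0.033)
```

```bash
python3 -m crank '{"travel":[[0.25,0.11,0],[0.5,0.22,0],[0.75,0.33,0],[0.98,0.43,0]],"turn":[0,0,0.01,0.02]}'
python3 -m crank '{"travel":[[0.25,0.11,0],[0.5,0.22,0],[0.75,0.33,0],[0.95,0.42,0],[0.98,0.43,0],[0.98,0.43,0],[0.98,0.43,0]],"turn":[0,0,0,0,0,0,0]}'
python3 - <<'E'
from h import *
o=env.get_obs();print(o['position'].round(4),yaw(o['eef_rot'])+np.pi/2,o['wrist_force'].round(2),o['time'])
c=env.capture('wrist');save(c,'w4');W=cloud(c)
c2=env.capture('scene');save(c2,'s4')
p=o['position']
P=W[(np.hypot(W[...,0]-p[0],W[...,1]-p[1])<.035)&(abs(W[...,2]-(p[2]-.0058))<.004)]
print('body',len(P),cv2.minEnclosingCircle((P[:,:2]*1000).astype(np.float32)),np.median(P[:,2]))
plan([.551,-.0767,.165],.70-np.pi/2)
E
```

```text
time: 6.95
position: [0.511, 0.0433, 0.1974]
eef_rot: [0.001, 0.907, -0.421, -0.001]
wrist_force: [0.6, 0.0, -1.7]
finger_gap: 0.0156
time: 7.53
position: [0.5473, -0.077, 0.1976]
eef_rot: [-0.0, 0.907, -0.421, -0.001]
wrist_force: [-0.7, 1.1, -0.9]
finger_gap: 0.0157
[ 0.5473 -0.077   0.1976] 0.7022767167477079 [-0.67  1.07 -0.92] 7.5333
body 1688 ((547.0654296875, -77.24626159667969), 24.898460388183594) 0.19234706126473508
travel [ 0.022 -0.021  0.278] turn 0.0023  (dyaw -0.004)
```

View pics/w4.png

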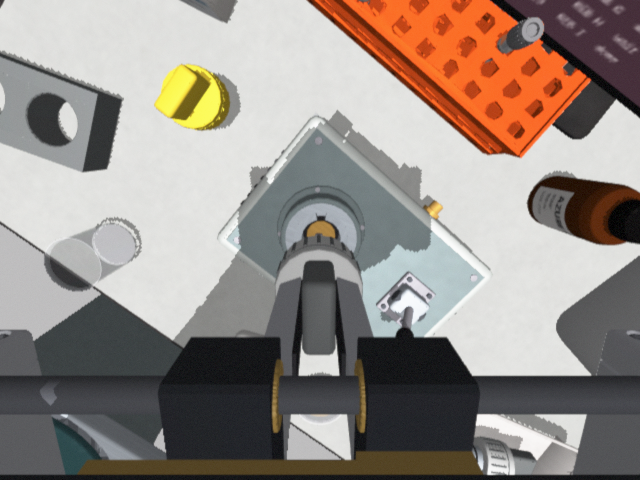

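```bash
python3 -m crank '{"travel":[[0.02,-0.02,0.1],[0.02,-0.02,0.2],[0.02,-0.02,0.3],[0.02,-0.02,0.3],[0.02,-0.02,0.3]],"turn":[0,0,0,0,0]}'
python3 - <<'E'
from h import *
ps=[]
for i in range(3):
    c=env.capture('top');o=env.get_obs();ps.append(o['position']);print(o['position'].round(4),yaw(o['eef_rot'])+np.pi/2,o['wrist_force'].round(2),o['time'])
plan([.5505,-.0766,.155],.70-np.pi/2)
E
```

```text
time: 8.05
position: [0.5507, -0.0778, 0.1617]
eef_rot: [0.0, 0.907, -0.421, -0.001]
wrist_force: [0.2, -0.8, -0.4]
finger_gap: 0.0159
[ 0.5511 -0.0779  0.1625] 0.7021757181154493 [ 0.88  0.16 -1.42] 8.1
[ 0.5514 -0.078   0.163 ] 0.7019851347983752 [ 0.2  -0.08 -0.69] 8.15
[ 0.5515 -0.0781  0.1632] 0.7018778958371068 [-0.16 -0.83 -0.48] 8.2
travel [-0.015 -0.002  0.068] turn 0.0012  (dyaw -0.002)
```

```bash
python3 -m crank '{"travel":[[-0.012,0,0.02],[-0.012,0,0.04],[-0.012,0,0.06],[-0.012,0,0.07],[-0.012,0,0.07]],"turn":[0,0,0,0,0]}'
python3 -m crank '{"travel":[[0,0,0.015],[0,0,0.03],[0,0,0.03]],"turn":[0,0,0]}'
python3 -m crank '{"travel":[[0,0,0.015],[0,0,0.02],[0,0,0.02]],"turn":[0,0,0]}'
python3 -c "
from h import *
o=env.get_obs();print(o['position'].round(4),yaw(o['eef_rot'])+np.pi/2,o['wrist_force'].round(2),o['ft_torque'])"
```

```text
time: 8.62
position: [0.5502, -0.077, 0.1541]
eef_rot: [0.0, 0.907, -0.421, -0.0]
wrist_force: [-0.5, -0.5, -0.3]
finger_gap: 0.0158
time: 8.87
position: [0.5503, -0.077, 0.1506]
eef_rot: [-0.0, 0.907, -0.421, -0.0]
wrist_force: [1.0, 0.1, -1.3]
finger_gap: 0.0158
time: 9.12
position: [0.5504, -0.0768, 0.1484]
eef_rot: [-0.0, 0.907, -0.421, -0.0]
wrist_force: [1.3, 2.4, -1.2]
finger_gap: 0.0156
[ 0.5504 -0.0768  0.1484] 0.7019898999470274 [ 1.31  2.44 -1.17] [ 0.48271289 -0.41728488 -0.01754883]
```

```bash
python3 -m crank '{"travel":[[0,0,0.01],[0,0,0.015],[0,0,0.015]],"turn":[0,0,0]}'
python3 -c "
from h import *
o=env.get_obs();print(o['position'].round(4),yaw(o['eef_rot'])+np.pi/2,o['wrist_force'].round(2),o['ft_torque'])"
```

```text
time: 9.37
position: [0.5505, -0.0768, 0.1466]
eef_rot: [-0.0, 0.907, -0.421, 0.0]
wrist_force: [1.4, 2.6, -0.3]
finger_gap: 0.016
[ 0.5505 -0.0768  0.1466] 0.7019723172807457 [ 1.41  2.63 -0.29] [ 0.79765779 -0.59427067  0.00723141]
```

```bash
python3 -m crank '{"travel":[[-0.002,-0.004,0],[-0.002,-0.004,0.01],[-0.002,-0.004,0.02],[-0.002,-0.004,0.02]],"turn":[0,0,0,0]}'
python3 -c "
from h import *
o=env.get_obs();print(o['position'].round(4),yaw(o['eef_rot'])+np.pi/2,o['wrist_force'].round(2),o['ft_torque'])"
```

```text
time: 9.7
position: [0.5506, -0.0766, 0.1442]
eef_rot: [0.0, 0.907, -0.421, 0.0]
wrist_force: [0.8, 0.8, 2.5]
finger_gap: 0.0159
[ 0.5506 -0.0766  0.1442] 0.7017489143275925 [0.83 0.77 2.55] [ 0.38872119 -0.17071318  0.03301942]
```

```bash
python3 -m crank '{"travel":[[-0.001,-0.002,0.01],[-0.001,-0.002,0.025],[-0.001,-0.002,0.04],[-0.001,-0.002,0.05],[-0.001,-0.002,0.05]],"turn":[0,0,0,0,0]}'
python3 -c "
from h import *
o=env.get_obs();print(o['position'].round(4),yaw(o['eef_rot'])+np.pi/2,o['wrist_force'].round(2),o['ft_torque'])"
```

```text
time: 10.12
position: [0.5507, -0.0765, 0.1382]
eef_rot: [0.0, 0.907, -0.421, 0.0]
wrist_force: [0.4, 0.9, 4.9]
finger_gap: 0.0163
[ 0.5507 -0.0765  0.1382] 0.7016681603707846 [0.39 0.92 4.87] [0.04988153 0.01594003 0.03437335]
```

```bash
python3 -m crank '{"travel":[[0,0,0.015],[0,0,0.03],[0,0,0.038],[0,0,0.038],[0,0,0.038]],"turn":[0,0,0,0,0]}'
python3 - <<'E'
from h import *
for i in range(2):
    c=env.capture('scene');o=env.get_obs();print(o['position'].round(4),yaw(o['eef_rot'])+np.pi/2,o['wrist_force'].round(2),o['ft_torque'])
save(c,'s5')
c=env.capture('wrist');save(c,'w5');W=cloud(c);p=o['position']
P=W[(np.hypot(W[...,0]-p[0],W[...,1]-p[1])<.035)&(abs(W[...,2]-(p[2]-.0058))<.004)]
print('body',len(P),cv2.minEnclosingCircle((P[:,:2]*1000).astype(np.float32)),np.median(P[:,2]))
E
```

```text
time: 10.53
position: [0.5507, -0.0765, 0.1338]
eef_rot: [0.0, 0.907, -0.421, 0.0]
wrist_force: [0.7, 0.1, 6.0]
finger_gap: 0.0155
[ 0.5507 -0.0765  0.1338] 0.7016815962709513 [ 0.26 -0.18  6.36] [0.12548207 0.08719673 0.04650324]
[ 0.5507 -0.0765  0.1338] 0.7016069753692786 [-0.01  0.15  7.24] [0.13189229 0.07506563 0.00628293]
body 1682 ((550.4969482421875, -76.80065155029297), 24.97596549987793) 0.1285274268073346
```

```bash
python3 -m crank '{"travel":[[0,0,0],[0,0,0],[0,0,0],[0,0,0],[0,0,0],[0,0,0]],"turn":[0.04,0.08,0.12,0.16,0.2,0.2]}'
python3 -c "
from h import *
o=env.get_obs();print(o['position'].round(4),yaw(o['eef_rot'])+np.pi/2,o['wrist_force'].round(2),o['ft_torque'])"
```

```text
time: 11.18
position: [0.5509, -0.0767, 0.134]
eef_rot: [0.0, 0.829, -0.56, 0.0]
wrist_force: [0.1, -0.5, 7.0]
finger_gap: 0.0161
[ 0.5509 -0.0767  0.134 ] 0.38304065608089877 [ 0.07 -0.47  7.04] [-0.12234738  0.02684041  0.0135578 ]
```

```bash
python3 -m crank '{"travel":[[0,0,0],[0,0,0],[0,0,0],[0,0,0],[0,0,0],[0,0,0],[0,0,0]],"turn":[0.04,0.08,0.12,0.16,0.2,0.24,0.24]}'
python3 -c "
from h import *
o=env.get_obs();print(o['position'].round(4),yaw(o['eef_rot'])+np.pi/2,o['wrist_force'].round(2),o['ft_torque'])"
python3 -m crank '{"travel":[[0,0,0],[0,0,0],[0,0,0]],"turn":[0.02,0.03,0.03]}'
python3 -c "
from h import *
o=env.get_obs();print(o['position'].round(4),yaw(o['eef_rot'])+np.pi/2,o['wrist_force'].round(2),o['ft_torque'])"
```

```text
time: 11.77
position: [0.5509, -0.0767, 0.134]
eef_rot: [-0.0, 0.709, -0.705, 0.0]
wrist_force: [0.6, 0.3, 6.9]
finger_gap: 0.0154
[ 0.5509 -0.0767  0.134 ] 0.006061300062346842 [0.55 0.31 6.9 ] [-0.20890586  0.02045104  0.01318493]
time: 12.02
position: [0.5509, -0.0767, 0.134]
eef_rot: [-0.0, -0.694, 0.72, -0.0]
wrist_force: [0.2, 0.1, 8.7]
finger_gap: 0.0158
[ 0.5509 -0.0767  0.134 ] -0.03783068786017507 [0.24 0.12 8.73] [-0.05765931  0.04597641  0.02466986]
```

```bash
python3 -m crank '{"travel":[[0,0,0],[0,0,0],[0,0,0]],"turn":[0.01,0.02,0.02]}'
python3 -c "
from h import *
o=env.get_obs();print(o['position'].round(4),yaw(o['eef_rot'])+np.pi/2,o['wrist_force'].round(2),o['ft_torque'])"
python3 -m crank '{"travel":[[0,0,0],[0,0,0],[0,0,0]],"turn":[0.01,0.02,0.02]}'
python3 -c "
from h import *
o=env.get_obs();print(o['position'].round(4),yaw(o['eef_rot'])+np.pi/2,o['wrist_force'].round(2),o['ft_torque'])"
```

```text
time: 12.27
position: [0.5509, -0.0767, 0.134]
eef_rot: [0.0, -0.682, 0.731, -0.0]
wrist_force: [-0.1, 0.3, 7.4]
finger_gap: 0.0153
[ 0.5509 -0.0767  0.134 ] -0.06916108460188708 [-0.11  0.28  7.4 ] [-0.07969372 -0.00840591  0.08201405]
time: 12.52
position: [0.5509, -0.0767, 0.134]
eef_rot: [0.0, -0.671, 0.742, -0.0]
wrist_force: [-0.6, -0.5, 8.3]
finger_gap: 0.0155
[ 0.5509 -0.0767  0.134 ] -0.1002676334595034 [-0.56 -0.5   8.3 ] [-0.1038848   0.05552505  0.29040999]
```

```bash
python3 -m crank '{"travel":[[0,0,0],[0,0,0],[0,0,-0.01],[0,0,-0.02],[0,0,-0.03],[0,0,-0.03]],"turn":[-0.02,-0.03,-0.03,-0.03,-0.03,-0.03]}'
python3 -c "
from h import *
o=env.get_obs();print(o['position'].round(4),yaw(o['eef_rot'])+np.pi/2,o['wrist_force'].round(2),o['ft_torque'])"
python3 -m crank '{"travel":[[0,0,-0.006],[0,0,-0.01],[0,0,-0.01]],"turn":[0,0,0]}'
python3 -c "
from h import *
o=env.get_obs();print(o['position'].round(4),yaw(o['eef_rot'])+np.pi/2,o['wrist_force'].round(2),o['ft_torque'])"
```

```text
time: 13.02
position: [0.5509, -0.0767, 0.1377]
eef_rot: [0.0, -0.688, 0.725, -0.0]
wrist_force: [0.9, 1.1, 6.2]
finger_gap: 0.0161
[ 0.5509 -0.0767  0.1377] -0.05242528815176217 [0.85 1.13 6.18] [-0.00785967 -0.03315146 -0.00071138]
time: 13.27
position: [0.5508, -0.0766, 0.1385]
eef_rot: [-0.0, -0.688, 0.725, -0.0]
wrist_force: [1.8, -0.5, 2.5]
finger_gap: 0.0157
[ 0.5508 -0.0766  0.1385] -0.05237236543469903 [ 1.83 -0.52  2.55] [-0.311631   -0.61679132 -0.01917717]
```

```bash
python3 -m crank '{"travel":[[0,0,0],[0,0,0],[0,0,0],[0,0,0],[0,0,0],[0,0,0]],"turn":[0,0,0,0,0,0]}' 130
python3 - <<'E'
from h import *
c=env.capture('wrist');save(c,'w6');W=cloud(c);o=env.get_obs();p=o['position']
print(p,o['wrist_force'],o['finger_gap'],o['time'])
P=W[(np.hypot(W[...,0]-p[0],W[...,1]-p[1])<.035)&(W[...,2]>.115)&(W[...,2]<.145)]
print('body',len(P),cv2.minEnclosingCircle((P[:,:2]*1000).astype(np.float32)),np.median(P[:,2]))
E
```

```text
time: 13.77
position: [0.5506, -0.0763, 0.1384]
eef_rot: [-0.0, -0.688, 0.725, 0.0]
wrist_force: [0.2, 0.5, 0.8]
finger_gap: 0.0459
[ 0.55057311 -0.07626902  0.13840102] [-0.81500252 -0.03592085  1.64289918] 0.046038558944501665 13.8167
body 4383 ((557.7219848632812, -76.15457916259766), 31.299190521240234) 0.13325128003857278
```

View pics/w6.png

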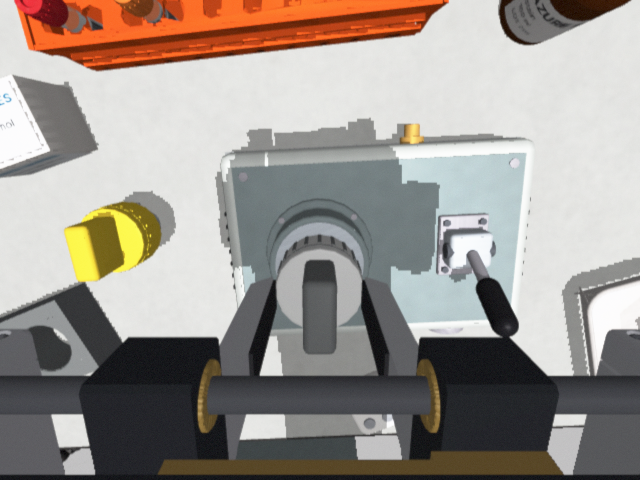

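The cartridge was released and sits locked: its body top is at 0.1333, so the origin is about 19.7 mm below the rim. In the wrist picture the lever sleeve is at (495,305), leaning to the front.

```bash
python3 -m crank '{"travel":[[0,0,-0.1],[0,0,-0.3],[0,0,-0.6],[0,0,-0.9],[0,0,-1],[0,0,-1],[0,0,-1]],"turn":[0,0,0,0,0,0,0]}'
python3 - <<'E'
from h import *
c=env.capture('wrist');save(c,'w7');W=cloud(c);o=env.get_obs();p=o['position']
print(p,yaw(),o['finger_gap'])
P=W[(np.hypot(W[...,0]-.5505,W[...,1]+.0766)<.035)&(W[...,2]>.115)&(W[...,2]<.145)]
print('body',len(P),cv2.minEnclosingCircle((P[:,:2]*1000).astype(np.float32)),np.median(P[:,2]))
P=W[(np.hypot(W[...,0]-.5505,W[...,1]+.0766)<.035)&(W[...,2]>.155)&(W[...,2]<.18)]
print('bar',len(P),cv2.minAreaRect((P[:,:2]*1000).astype(np.float32)),np.median(P[:,2]))
P=W[(W[...,2]>.1)&(W[...,2]<.15)&(abs(W[...,1]+.185)<.03)&(abs(W[...,0]-.54)<.06)]
print('lever',len(P),P.min(0).round(3),P.max(0).round(3),P.mean(0))
plan([.48,-.183,.25],-np.pi/2)
E
```

```text
time: 14.4
position: [0.5508, -0.0763, 0.2592]
eef_rot: [0.0, -0.688, 0.725, -0.001]
wrist_force: [0.6, 0.5, -0.6]
finger_gap: 0.0462
[ 0.55028903 -0.07629542  0.25809511] -1.622935938826881 0.04605449242012623
body 1668 ((550.359130859375, -76.24982452392578), 25.300281524658203) 0.1332590185659783
bar 956 ((550.4136352539062, -76.18335723876953), (15.91189956665039, 37.362823486328125), 86.87227630615234) 0.16707869393105174
lever 564 [ 0.515 -0.19   0.1  ] [ 0.541 -0.175  0.138] [ 0.52926353 -0.18125399  0.12306814]
travel [0.919 0.539 0.068] turn -0.0332  (dyaw 0.052)
```

View pics/w7.png

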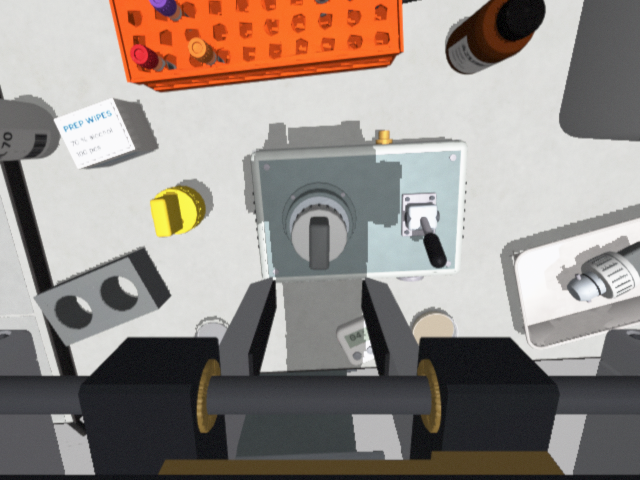

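```bash
python3 -m crank '{"travel":[[0.15,0.15,0],[0.35,0.3,0],[0.6,0.45,0],[0.85,0.55,0],[0.91,0.55,0.05],[0.91,0.55,0.05]],"turn":[-0.033,-0.033,-0.033,-0.033,-0.033,-0.033]}' 255 20
python3 -m crank '{"travel":[[0,0,0.2],[0,0,0.4],[0,0,0.6],[0,0,0.8],[0,0,0.8],[0,0,0.8]],"turn":[0,0,0,0,0,0]}'
python3 - <<'E'
from h import *
c=env.capture('wrist');save(c,'w8')
c=env.capture('scene');save(c,'s8');cv2.imwrite('pics/s8z.png',cv2.resize(c['image'][130:300,230:450],None,fx=3.5,fy=3.5))
o=env.get_obs();print(o['position'],o['finger_gap'],o['wrist_force'])
plan([.49,-.182,.108],-np.pi/2)
E
```

```text
time: 14.95
position: [0.4775, -0.1839, 0.2506]
eef_rot: [-0.001, -0.706, 0.709, 0.001]
wrist_force: [-0.1, 0.0, 0.1]
finger_gap: 0.0096
time: 15.45
position: [0.4788, -0.1804, 0.1558]
eef_rot: [0.0, 0.708, -0.707, -0.002]
wrist_force: [-0.1, -0.1, -0.3]
finger_gap: 0.0005
[ 0.47987791 -0.18136407  0.15754399] 0.0004882742899712842 [ 1.20240019 -0.22725029 -0.14299633]
travel [ 0.005 -0.084  0.413] turn 0.0003  (dyaw -0.001)
```

View pics/s8z.png

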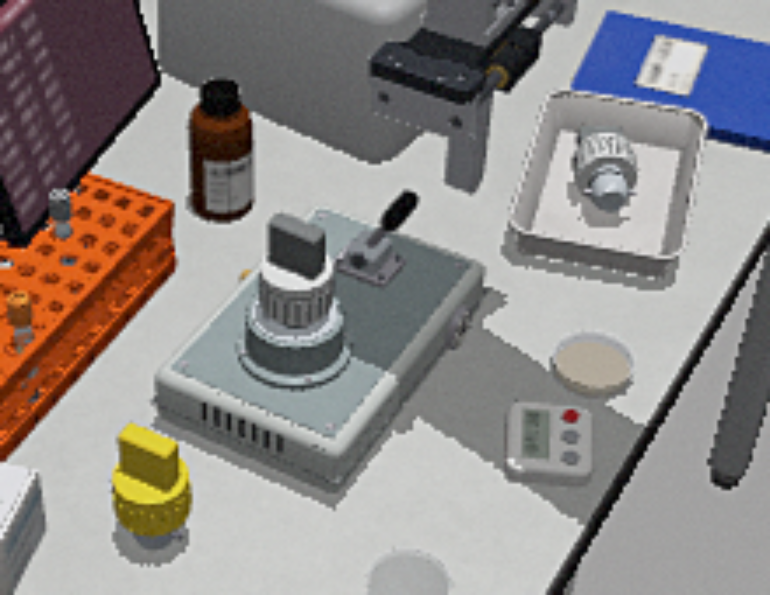

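The scene zoom shows the cartridge seated at (295,270), the lever still at the front at (400,210), and the shut fingers in front of it at (465,150).

```bash
python3 -m crank '{"travel":[[0,0,0.15],[0,0,0.3],[0,0,0.41],[0,0,0.41],[0,0,0.41]],"turn":[0,0,0,0,0]}'
python3 -m crank '{"travel":[[0,-0.06,0],[0,-0.12,0],[0,-0.18,0],[0,-0.24,0],[0,-0.3,0],[0,-0.36,0],[0,-0.42,0],[0,-0.48,0],[0,-0.54,0],[0,-0.6,0],[0,-0.6,0]],"turn":[0,0,0,0,0,0,0,0,0,0,0]}'
python3 - <<'E'
from h import *
c=env.capture('top');save(c,'t9');W=cloud(c)
c=env.capture('scene');save(c,'s9');cv2.imwrite('pics/s9z.png',cv2.resize(c['image'][130:300,230:450],None,fx=3.5,fy=3.5))
o=env.get_obs();print(o['position'],o['finger_gap'],o['wrist_force'])
E
```

```text
time: 15.97
position: [0.4795, -0.1818, 0.1083]
eef_rot: [0.0, -0.707, 0.707, -0.0]
wrist_force: [-0.4, -0.4, 1.0]
finger_gap: 0.0007
time: 16.88
position: [0.5524, -0.1816, 0.1071]
eef_rot: [-0.0, 0.707, -0.707, 0.0]
wrist_force: [-0.8, -0.9, 0.6]
finger_gap: 0.0002
[ 0.55136457 -0.18174677  0.1071567 ] 0.0005967369451686401 [ 0.52329085  0.3947675  -0.10187572]
```

View pics/s9z.png

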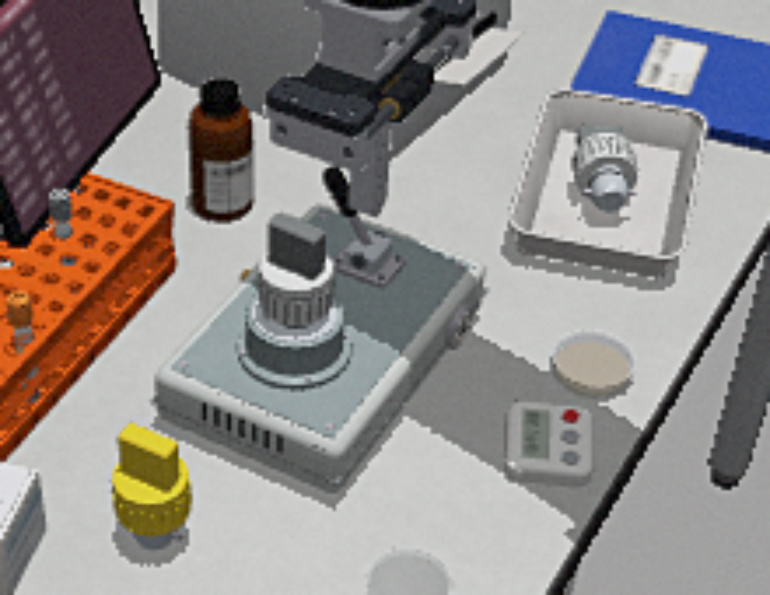

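Lever is leaning back; push on in small steps until the stop is felt.

```bash
python3 -m crank '{"travel":[[0,-0.02,0],[0,-0.04,0],[0,-0.04,0]],"turn":[0,0,0]}'
python3 -m crank '{"travel":[[0,-0.02,0],[0,-0.04,0],[0,-0.04,0]],"turn":[0,0,0]}'
```

```text
time: 17.23
position: [0.5552, -0.182, 0.107]
eef_rot: [-0.001, -0.707, 0.707, 0.001]
wrist_force: [-6.1, 0.7, 2.0]
finger_gap: 0.0004
time: 17.48
position: [0.5564, -0.1822, 0.1063]
eef_rot: [-0.003, -0.707, 0.708, 0.004]
wrist_force: [-29.0, 1.0, 15.6]
finger_gap: 0.0004
```

Stop felt. I'll back off, lift and check.

```bash
python3 -m crank '{"travel":[[0,0.1,0],[0,0.3,0],[0,0.45,-0.1],[0,0.45,-0.4],[0,0.45,-0.7],[0,0.45,-1],[0,0.45,-1],[0,0.45,-1]],"turn":[0,0,0,0,0,0,0,0]}'
python3 -m crank '{"travel":[[0,0.2,-0.1],[0,0.4,-0.2],[0,0.4,-0.2],[0,0.4,-0.2]],"turn":[0,0,0,0]}'
python3 - <<'E'
from h import *
for n in('wrist','top','scene'):
    c=env.capture(n);save(c,n+'10');W=cloud(c)
    P=W[(W[...,2]>.105)&(W[...,2]<.15)&(abs(W[...,1]+.185)<.025)&(abs(W[...,0]-.55)<.06)]
    if len(P):
        m=np.median(P,0);print(n,'lever',m.round(4),'joint',np.arctan2(m[0]-.5505,m[2]-.075)+.6)
    Q=W[(np.hypot(W[...,0]-.5505,W[...,1]+.0766)<.03)&(W[...,2]>.155)&(W[...,2]<.18)]
    if len(Q): print('bar top',np.median(Q,0).round(4))
    if n!='wrist':
      for l in ['beaker','timer','petri_dish','wipes_box']:
        for d in env.silhouettes(c,l)[:1]: print(l,round(d['p'],2),np.median(W[d['mask']&(c['range_z']>0)],0).round(3))
cv2.imwrite('pics/s10z.png',cv2.resize(c['image'][130:300,230:450],None,fx=3.5,fy=3.5))
o=env.get_obs();print(o['position'],o['wrist_force'],o['time'])
E
```

```text
time: 18.15
position: [0.5077, -0.1823, 0.2294]
eef_rot: [0.001, -0.707, 0.707, -0.002]
wrist_force: [-0.4, -0.4, -0.6]
finger_gap: 0.0007
time: 18.48
position: [0.4581, -0.1821, 0.2512]
eef_rot: [-0.0, -0.707, 0.708, -0.0]
wrist_force: [0.6, -0.6, 0.1]
finger_gap: 0.0003
wrist lever [ 0.5767 -0.1831  0.1244] joint 1.0871947534604245
bar top [ 0.5503 -0.0789  0.1668]
top lever [ 0.5785 -0.1825  0.1234] joint 1.1245222125142003
bar top [ 0.5508 -0.0761  0.1673]
beaker 0.57 [0.381 0.077 0.004]
timer 0.77 [ 0.377 -0.13   0.016]
petri_dish 0.74 [ 0.386 -0.209  0.016]
wipes_box 0.74 [0.649 0.143 0.059]
scene lever [ 0.5764 -0.1797  0.1174] joint 1.1474717194295327
bar top [ 0.5472 -0.0714  0.1646]
beaker 0.62 [0.382 0.081 0.041]
timer 0.95 [ 0.373 -0.121  0.014]
petri_dish 0.56 [ 0.378 -0.214  0.014]
wipes_box 0.73 [0.639 0.161 0.054]
[ 0.4586876  -0.18185047  0.25108357] [-0.92308418 -1.19484901  0.68031473] 19.0333
```

View pics/s10z.png

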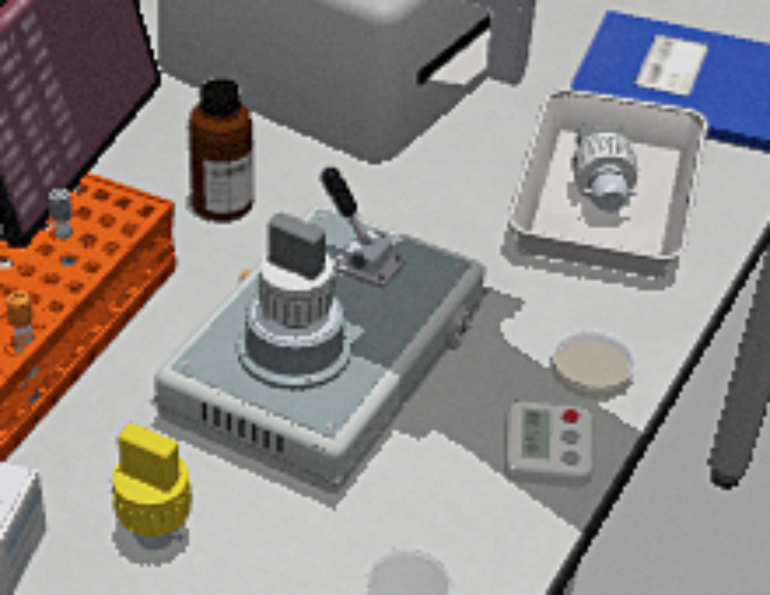

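The scene shows the lever over to the back, with its sleeve at (340,190), the cartridge still seated and the gripper clear.

```bash
python3 -c "
from station import env
print(env.job_done())"
```

```text
the job is handed in; nothing more can be done
None
```

The cartridge is locked in the socket and the valve lever is over to the back. I handed the job in at about 19 s; no verdict was reported.

**What I did:**
- I found the two slots at about 0.70 rad in the wrist depth image and lifted the cartridge out of the stand.
- It entered the slots with only small side forces. I pressed it down to about 24–25 mm below the rim, with about 7–9 N at the wrist.
- I twisted it clockwise until I felt the stop at 0.29 N m, then backed off slightly and let it rise into the notches before opening the fingers.
- I then pushed the lever from the front until it met its stop, which gave about 29 N at the wrist, and moved the arm clear.

**Last checks:**
- **Cartridge:** the top and wrist cameras put its origin about 20 mm below the rim. The top camera put it within about 1 mm of the socket's axis. The wrist camera's median was about 2 mm off.
- **Lever:** the three cameras gave 1.09, 1.12 and 1.15 rad, above the 1.0 needed. I read these as slightly low because the cameras mostly see the sleeve's front side.
- **Bystanders:** beaker, timer, petri dish and wipes box were found where they were, within about 11 mm. The petri dish differed most, in the top view only. I take that as detection scatter, since nothing went near it.
- **Disagreement:** the scene camera put the bar of the cartridge about 6 mm off in position and 2–3 mm low. I trusted the other two, because it sees the bar at a slant.

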